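# Present a solenoid valve over the open cavity of a manifold

### The arm

A 6-joint arm with a two-finger parallel gripper is mounted at the origin on the work surface. World frame = base frame: x ahead of the robot, y to its left, z up, the work surface at z = 0. Lengths are in mm, angles in rad, forces in N, time in s.
With the tool pointing down it reaches from about 350 to 875 mm from the base axis. Payload 4.2 kg.
Tool frame: the origin (TCP) lies midway between the tips of the shut fingers; the grasp point (between the pads) lies 19 mm behind it; x points along the fingers, y is the direction in which the jaws open and shut, and the axes are right-handed (so a half turn about x gives the same grasp; the last joint's range is limited). The gripper opens to 85 mm and grips with 20 to 120 N. Pads are 22 mm wide; open, the fingers measure 114 mm over their backs; the gripper's body (76 mm by 85 mm) begins 54 mm behind the grasp point. The pads swing forward as they close: fully open they stand 13 mm farther back than shut.
Start: joints at [0.259, 0.385, 0.008, 0, -1.194, -0.259], TCP at [624.979, 0.025, 231.312] pointing down, gripper open.
Joint ranges: [-3.14, 3.14], [-1.21, 2.06], [-1.07, 1.41], [-3.16, 2.05], [-2.99, -0.16], [-3.1, 3.1]. Speed limits (rad/s): [2.79, 2.79, 3.14, 3.14, 3.14, 3.14].

### API

Orientations are given as a unit quaternion [x, y, z, w].
In Python, from bench import readout, imaging, arm gives the robot as it stands.
- The arm moves only by the tool arm_command, never from a script. Its argument "increments" is a list of rows, each a list of 3 entries, a list of its own where there are three numbers: the turn, a rotation vector about the world's x, y, z in degrees, then the shift along the world's x, y, z in mm, then the closure, from 0 (fully open) to 1 (shut). In form: [[[ax, ay, az], [tx, ty, tz], fingers], ...]. A call has exactly 5 rows; each row is the pose to reach, as a shift and turn from the pose measured when the call began; what a row does not reach only later rows make up. A row lasts 1/10 s, in which the tool goes at most 50 mm and 8.59 degrees, less where a joint would pass 70% of its speed; a pose out of reach is approached as far as the arm can. A call with a gripper value outside its range is refused whole. The fingers move at their own pace and stop on an object; the grip force is fixed at half the most. Time passes only in rows, so rows that repeat a pose let the fingers close, or fill a call up. It gives the time, the measured TCP pose, the force and the opening at its end, in the units of the state.
- readout.read_state(): the state, without advancing time (a new reading comes with each control period).
- imaging.get_image(name): name is "scene" or "side" or "wrist"; returns (picture, depth): 384x512x3 uint8, blue, green, red; 384x512 float32, mm along the optical axis (not along the pixel's ray), 0 where there is no reading.
- imaging.camera_info(name): a dict with "vfov" (degrees; the focal length in pixels is half the picture's height over the tangent of half this angle, whatever the lens; pixels are square), "cx", "cy" (the principal point, pixels), "eye" and "rotation" of the camera in the world; the wrist camera has in their place "T_tool_cam" (4x4, takes a point from camera to tool coordinates, whose origin is the TCP and whose axes are the tool frame's). Camera axes: x right, y down, z forward; pixel columns grow to the right and rows downward; lengths in mm; the calibration is good to about 2 mm. The wrist camera is an equidistant fisheye: a pixel r from the principal point sees the ray r / f radians off the axis. A picture is of the moment at which its call begins: read the wrist's pose just before it. camera_info takes no time and is no camera call.
- arm.job_done(): hands the job in, once; it reports no verdict.
The state is a dict: "clock": time; "joints": joint angles; "joint_vel": joint speeds; "joint_efforts": joint torques, N m; "position": TCP position; "ee_rot": TCP orientation; "contact_force": force on the tool from outside, world axes, zero at the start; "wrist_torque": the same for the moment, N m; "gripper_width": finger opening in mm.
Only numpy, scipy, OpenCV 4.12 (cv2) and the standard library are available. Lean on these libraries where they do the work, as an engineer would, in place of code of your own. Each camera call takes 0.05 s, during which the arm holds its last target. There are 200 camera calls.

### The job

The plug gauge is still standing in the open valve cavity of the hydraulic manifold: take it out and stand it in the round steel tool cup, plug end down as it was, lowering it gently to the cup's floor and letting it go. Then take the black solenoid valve from the grey rack, carry it over the pipe and the fitted valves without touching the manifold or the pipe with it, and bring it directly over the open cavity, upright, about 1 cm above its mouth, turned so that its connector faces the same side as those of the fitted valves. Finish holding it there, still and touching nothing else, with the gripper closed on it (do not insert it or let it go), and leave the blanking plug beside it in the rack and the small brass fitting on the bench where they are.

Things in the scene. Friction and masses are not known exactly. Their poses are not given: they have to be found in the camera images.
- manifold: fixed dark steel base rail, 110 x 290 x 12 mm; origin at the centre of its underside, y along the rail. Three aluminium station blocks stand on it in a row along its y at -90, 0 and +90 mm; which of the three is the open one varies. All blocks have the rail's yaw.
- cavity: the open station: aluminium block 80 (x) x 86 (y) x 50 mm high, fixed, with one round blind hole 22 mm in diameter and 40 mm deep in the middle of its top; origin at the centre of its underside, z up, same x and y directions as the manifold.
- cavity_mouth (a point): centre of the open hole's mouth, in the plane of the block's top (50 mm above cavity's origin).
- fitted_a: a station with a valve already fitted: same aluminium block, fixed, origin at the centre of its underside; on top a black coil like the loose valve's, whose connector looks to the block's -x. Its highest point is 110 mm above its origin (about 122 mm above the table).
- fitted_b: the other station with a fitted valve, identical to fitted_a.
- pipe: fixed steel pipe arch, bar 16 mm thick, 136 mm wide along its x, top 128 mm above the table; origin on the table midway between its feet. It stands across the way, just beyond the -y end of the manifold.
- gauge: plug gauge: steel rod 160 mm long, loose, 0.16 kg, starting upright in the open cavity with its foot on the hole's floor. Origin: centre of the foot of the plug end, z along the rod to the handle end. Plug dia 20 mm, z 0 to 45; collar dia 24, z 45 to 51; plain round handle dia 16, z 51 to 160.
- cup: round dark steel tool cup, fixed to the table: 44 mm outside, 36 mm inside diameter, 80 mm high, floor 6 mm thick; a flat foot disc of 68 mm, 4 mm thick; origin at the centre of its underside, z up.
- cup_floor (a point): centre of the cup's inner floor, 6 mm above the table.
- rack: fixed grey plastic block 70 (x) x 170 (y) x 36 mm high with two round through holes of 20 mm at y = -45 and +45 mm; origin at the centre of its underside. The valve stands in one hole, the blanking plug in the other; which is which varies.
- valve: loose solenoid valve, 0.3 kg, upright in the rack, yaw varies. Origin: lower tip of its cartridge, z up. Cartridge dia 18 mm, z 0 to 34; flange dia 30, z 34 to 44 (rests on the rack top); black square coil 36 x 36, z 44 to 84; nut dia 18, z 84 to 94. A grey connector block, 26 wide (y), z 55 to 77, stands out 18 mm from the coil's -x face; the +x and both y faces are free.
- valve_connector (a point): point at the outer face of the valve's connector, 35 mm from the valve's axis in its -x direction, 66 mm above the tip.
- plug: blanking plug, bystander, loose: same cartridge and flange as the valve, with a 20 mm round steel head on top instead of a coil, 60 mm tall in all, upright in the rack's other hole; origin at its lower tip.
- fitting: bystander: small brass fitting standing upright on the table between rack, cup and pipe, 24 mm across, 36 mm tall; origin at the centre of its underside.
Things that resemble listed ones, but are neither listed nor needed, are in the scene too. What is shaped like the valve but blue or turquoise is not meant.

How it is judged:
By the outcome, as a careful person would: the job done as asked, in the order asked, and still so for the second after the job is handed in, while the arm keeps its last pose, push and grip.
It also fails if it takes over 64 s, if anything falls off the work surface, if the arm or the gripper's body presses on something with over 40 N, if the wrist force passes 120 N, or if a joint passes its speed limit or range.

## Working session

There is one attempt and no reset: what is moved stays moved. The work goes in short steps, Python scripts to look and compute and a tool call to move; the robot and the scene stay as the last step left them, time stands still between calls to the robot, and variables do not carry over. Pictures are saved under pics/ and viewed, about 8 in all and at most 12, crops included, and the job is handed in when it is done.

Besides the shell and the picture viewer there is one more tool, called by a JSON object that holds its "method" and its "body". arm_command: Moves the arm, as the interface text tells. Its arguments: {"type":"object","properties":{"increments":{"type":"array","items":{"type":"array"}}},"required":["increments"]}

```bash
mkdir -p pics; cat > h.py <<'E'
import numpy as np, cv2
from bench import readout, imaging, arm
from scipy.spatial.transform import Rotation as R
def grab(name):
    s=readout.read_state(); im,d=imaging.get_image(name); c=imaging.camera_info(name)
    np.savez(f'{name}.npz',im=im,d=d,pos=s['position'],q=s['ee_rot'])
    return s,im,d,c
def cloud(name,s,d,c):
    h,w=d.shape; f=h/2/np.tan(np.radians(c['vfov'])/2)
    u,v=np.meshgrid(np.arange(w),np.arange(h)); x=(u-c['cx'])/f; y=(v-c['cy'])/f
    if name=='wrist':
        r=np.hypot(x,y)+1e-9; k=np.tan(np.minimum(r,1.5))/r; x=x*k; y=y*k
    P=np.stack([x*d,y*d,d],-1)
    if name=='wrist':
        T=np.array(c['T_tool_cam']); P=P@T[:3,:3].T+T[:3,3]
        P=P@R.from_quat(s['ee_rot']).as_matrix().T+np.array(s['position'])
    else: P=P@np.array(c['rotation']).T+np.array(c['eye'])
    P[d<=0]=np.nan
    return P
E
python3 - <<'E'
from h import *
ims=[]
for n in ['scene','side','wrist']:
    s,im,d,c=grab(n); P=cloud(n,s,d,c); np.save(n+'_P.npy',P); cv2.imwrite(f'pics/{n}0.png',im); print(n,c)
    print(np.nanpercentile(P[...,2],[5,25,50,75,95]))
print(s)
E
```

```text
Traceback (most recent call last):
  File "h.py", line 17, in cloud
    else: P=P@np.array(c['rotation']).T+np.array(c['eye'])
            ~^~~~~~~~~~~~~~~~~~~~~~~~~~
ValueError: matmul: Input operand 1 has a mismatch in its core dimension 0, with gufunc signature (n?,k),(k,m?)->(n?,m?) (size 4 is different from 3)
```

Rotation is a quaternion.

```bash
sed -i "s/P@np.array(c\['rotation'\]).T/P@R.from_quat(c['rotation']).as_matrix().T/" h.py
python3 - <<'E'
from h import *
for n in ['scene','side','wrist']:
    s,im,d,c=grab(n); P=cloud(n,s,d,c); np.save(n+'_P.npy',P); cv2.imwrite(f'pics/{n}0.png',im); print(n,c)
    print(np.nanpercentile(P[...,2],[5,25,50,75,95]))
print(s)
a=[cv2.imread(f'pics/{n}0.png') for n in ['scene','side']]
E
```

```text
scene {'vfov': 57.67177646463781, 'cx': 251.4660402653351, 'cy': 189.56808104557848, 'eye': array([ 854.67561041, -567.17250499,  828.19040332]), 'rotation': array([ 0.87905784,  0.32590015, -0.11751029, -0.32747175])}
[-7.49523628e+02 -3.11394721e+00  4.53555907e-01  1.67430214e+01
  3.03691197e+02]
side {'vfov': 49.96434218808948, 'cx': 253.34178002693474, 'cy': 199.43729882176933, 'eye': array([ -14.9639827 , -740.48522996,  528.82229654]), 'rotation': array([ 0.82285631, -0.24170007,  0.1491382 , -0.4921853 ])}
[-2.23484946e+02  3.36949075e-01  2.02243769e+00  8.11277335e+01
  3.74109036e+02]
wrist {'vfov': 65.70646984690485, 'cx': 256.09729542800875, 'cy': 194.33590238577423, 'T_tool_cam': array([[-1.92973945e-04, -2.77613426e-01,  9.60692848e-01,
        -1.43453697e+02],
       [ 9.99999971e-01, -1.90429316e-04,  1.45840791e-04,
         3.41681170e-01],
       [ 1.42456720e-04,  9.60692849e-01,  2.77613455e-01,
        -7.17930920e+01],
       [ 0.00000000e+00,  0.00000000e+00,  0.00000000e+00,
         1.00000000e+00]])}
[ -0.58022839   0.71076749   1.81759286  80.87359489 326.23888103]
{'clock': 0.15, 'joints': array([ 2.58583230e-01,  3.85379829e-01,  6.91401047e-03, -3.65032229e-04,
       -1.19400191e+00, -2.58616071e-01]), 'joint_vel': array([-0.00067168, -0.00235231,  0.00345192,  0.00188737,  0.00116777,
        0.0019355 ]), 'joint_efforts': array([-6.03353892e-04, -3.92678475e+01,  1.88581592e+01,  4.18858320e+00,
       -3.39302780e-03,  5.70479813e-06]), 'position': array([6.24546342e+02, 4.67072058e-03, 2.30460929e+02]), 'ee_rot': array([-0.49955716,  0.50049217,  0.50035876,  0.49959118]), 'contact_force': array([ 0.31823141, -0.30358947,  0.5610304 ]), 'wrist_torque': array([-0.00928892, -0.03458877,  0.01522575]), 'gripper_width': 85.65918709459689}
```

View pics/scene0.png

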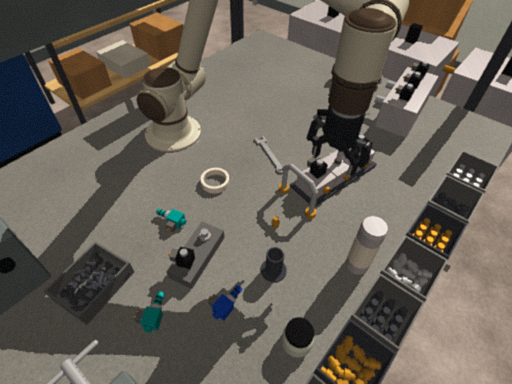

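View pics/wrist0.png

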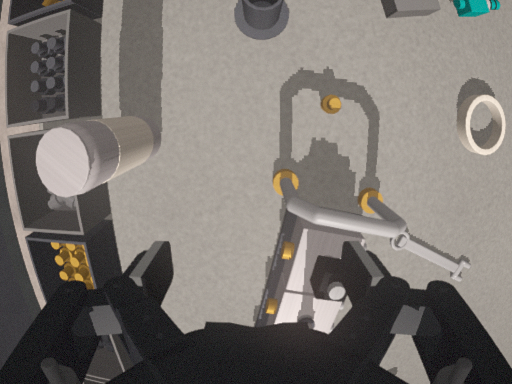

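The scene view shows the rack at about (200,250) with the black valve at (185,257) and the plug at (205,235). The cup is at (273,265), the fitting at (276,222) and the pipe at (300,190); the manifold is under the gripper. The wrist view shows the pipe, part of the manifold and the cup. I'll make an orthographic map from the clouds.

```bash
cat > omap.py <<'E'
from h import *
def omap(names,x0,x1,y0,y1,res,zmax=260):
    H=int((x1-x0)/res);W=int((y1-y0)/res); Z=np.full((H,W),-99.);C=np.zeros((H,W,3),np.uint8)
    for n in names:
        P=np.load(n+'_P.npy').reshape(-1,3); I=np.load(n+'.npz')['im'].reshape(-1,3)
        m=np.isfinite(P).all(1)&(P[:,2]<zmax)&(P[:,2]>-10); P=P[m];I=I[m]
        r=((x1-P[:,0])/res).astype(int); c=((y1-P[:,1])/res).astype(int)
        k=(r>=0)&(r<H)&(c>=0)&(c<W); o=np.argsort(P[k,2]); r,c,z,i=r[k][o],c[k][o],P[k,2][o],I[k][o]
        b=z>=Z[r,c]; Z[r[b],c[b]]=z[b]; C[r[b],c[b]]=i[b]
    return Z,C
E
python3 - <<'E'
from omap import *
Z,C=omap(['scene','side','wrist'],300,900,-500,300,2)
hm=cv2.applyColorMap(np.clip((Z)*1.2,0,255).astype(np.uint8),cv2.COLORMAP_JET); hm[Z<-50]=0; 
C=np.hstack([C,hm]); 
for v in range(300,900,100): cv2.putText(C,str(v),(0,int((900-v)/2)),0,.35,(255,255,255)); 
for y in range(-400,300,100): cv2.putText(C,str(y),(int((300-y)/2),298),0,.35,(255,255,255))
cv2.imwrite('pics/map0.png',C)
P=np.load('scene_P.npy')
for n,(u,v) in dict(valve=(185,257),vnut=(183,250),plug=(205,233),cup=(274,252),fit=(276,218)).items(): print(n,P[v,u].round(1))
P=np.load('wrist_P.npy')
for n,(u,v) in dict(gauge=(336,291),pipeL=(300,205),pipeR=(390,228),fit=(333,103),cup=(262,12)).items(): print(n,P[v,u].round(1))
E
```

```text
valve [ 460.9 -345.1   84.8]
vnut [ 448.9 -338.6   95.8]
plug [ 436.8 -257.    64.3]
cup [ 606.5 -181.4   59. ]
fit [536.6 -81.3  37.6]
gauge [541.  105.2 123.1]
pipeL [583.1  13.9 113.2]
pipeR [495.1  33.  128.3]
fit [536.  -82.8  36.8]
cup [ 617.9 -175.2   74.1]
```

View pics/map0.png

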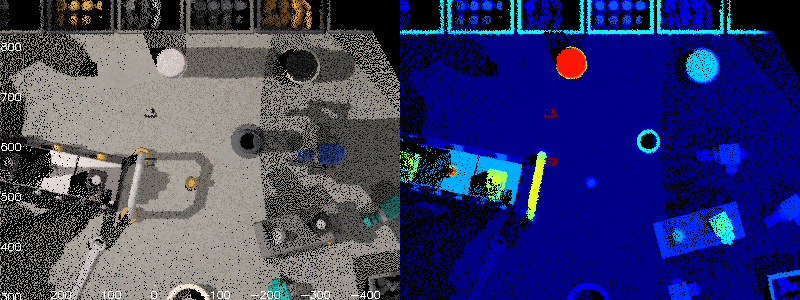

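The map shows the cup near (612,-188), the rack near (440,-295), and the pipe near (540,22). The manifold runs toward +y, and something tall (probably the gauge) stands near (545,195). I'll raise the arm for a near look.

{"method": "arm_command", "body": {"increments": [[[0,0,0],[-15,35,40],0],[[0,0,0],[-25,70,80],0],[[0,0,0],[-35,100,115],0],[[0,0,0],[-40,120,140],0],[[0,0,0],[-40,120,140],0]]}}

```text
clock: 0.7
position: [585.5, 122.7, 376.0]
ee_rot: [0.502, -0.496, -0.5, -0.502]
contact_force: [-0.1, 0.1, -0.1]
gripper_width: 85.5
```

```bash
python3 - <<'E'
from omap import *
s,im,d,c=grab('wrist'); P=cloud('wrist',s,d,c); np.save('wrist_P.npy',P); cv2.imwrite('pics/wrist1.png',im)
s2,im2,d2,c2=grab('scene'); np.save('scene_P.npy',cloud('scene',s2,d2,c2))
print(s['clock'],s['position'])
Z,C=omap(['wrist','scene'],440,680,-20,360,1)
hm=cv2.applyColorMap(np.clip((Z)*1.3,0,255).astype(np.uint8),cv2.COLORMAP_JET); hm[Z<-50]=0
cv2.imwrite('pics/map1.png',np.hstack([im[:,:],cv2.resize(np.vstack([C,hm]),(288,384))]))
k=P[...,2]
m=(P[...,2]>140)&(P[...,2]<190)&(P[...,0]>450)&(P[...,0]<680)&(P[...,1]>0)&(P[...,1]<380)
q=P[m]; print('gauge?',len(q),np.median(q,0).round(1),q.min(0).round(1),q.max(0).round(1))
E
```

```text
0.7 [585.50512401 122.70965475 376.03374351]
gauge? 231 [559.3 191.5 178.4] [551.7 188.2 140. ] [565.7 202.3 184.7]
```

View pics/map1.png

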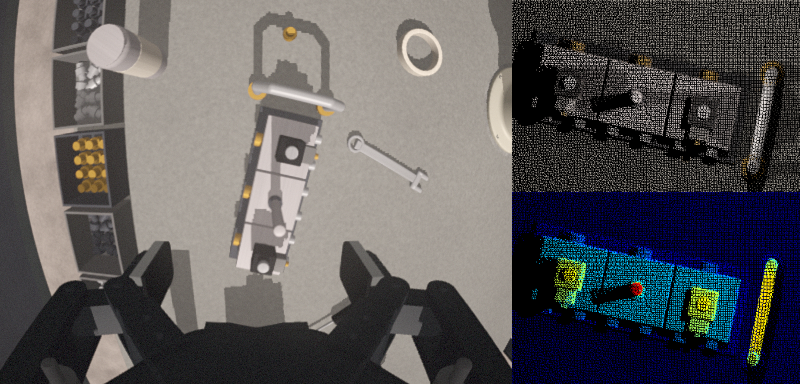

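The picture shows the open station in the middle, with the gauge top at wrist pixel (279,231) and fitted valves on either side at (290,152) and (263,266). Next are the precise numbers.

```bash
python3 - <<'E'
from omap import *
P=np.vstack([np.load(n+'_P.npy').reshape(-1,3) for n in ['wrist']]);S=np.load('scene_P.npy').reshape(-1,3)
def sel(P,b,z): return P[(P[:,0]>b[0])&(P[:,0]<b[1])&(P[:,1]>b[2])&(P[:,1]<b[3])&(P[:,2]>z[0])&(P[:,2]<z[1])]
def circ(q): (c,r)=cv2.minEnclosingCircle(q[:,:2].astype(np.float32)); return np.round(c,1),round(r,1),len(q),np.median(q[:,2]).round(1)
for n,Q in (('w',P),('s',S)):
    print(n,'gauge top',circ(sel(Q,(520,600,160,230),(176,186))))
    for b in ((490,590,60,140),(500,620,220,320)): 
        q=sel(Q,b,(117,126)); print(' nut',circ(q) if len(q) else 0)
    q=sel(Q,(460,660,30,350),(58,66)); r=cv2.minAreaRect(q[:,:2].astype(np.float32)); print(' blocks',r)
    q=sel(Q,(460,640,-20,60),(115,135)); print(' pipe',q[:,2].max() if len(q) else 0,cv2.minAreaRect(q[:,:2].astype(np.float32)) if len(q) else 0)
    print(' cup',circ(sel(Q,(570,660,-240,-140),(74,86))) if len(sel(Q,(570,660,-240,-140),(74,86))) else 0)
    q=sel(Q,(380,520,-390,-200),(33,40)); print(' rack',cv2.minAreaRect(q[:,:2].astype(np.float32)) if len(q) else 0)
    q=sel(Q,(400,520,-420,-290),(82,91)); print(' coil',cv2.minAreaRect(q[:,:2].astype(np.float32)) if len(q) else 0, len(q))
    q=sel(Q,(400,520,-420,-290),(93,102)); print(' nut',circ(q) if len(q) else 0)
E
```

```text
w gauge top (array([558.9, 196. ]), 8.0, 124, np.float64(182.9))
 nut (array([540.3, 107.2]), 8.8, 136, np.float64(122.8))
 nut (array([576.6, 283.8]), 8.5, 91, np.float64(122.5))
 blocks ((554.273193359375, 179.94776916503906), (300.5149230957031, 92.72220611572266), 75.36712646484375)
 pipe 131.36930952135634 ((528.4374389648438, 29.232982635498047), (16.80437660217285, 114.47380065917969), 78.65377044677734)
 cup 0
 rack 0
 coil 0 0
 nut 0
s gauge top (array([558.5, 197.1]), 7.8, 22, np.float64(181.1))
 nut (array([542.1, 109.3]), 9.9, 26, np.float64(122.0))
 nut (array([577.4, 285.2]), 8.7, 23, np.float64(121.5))
 blocks ((554.041259765625, 176.09890747070312), (318.79925537109375, 97.38430786132812), 73.72505187988281)
 pipe 130.8025828622075 ((530.593994140625, 29.428199768066406), (17.27921485900879, 108.46070861816406), 76.02572631835938)
 cup (array([ 618.8, -196. ]), 22.0, 114, np.float64(79.6))
 rack ((440.576171875, -297.38446044921875), (71.44335174560547, 171.6158447265625), 14.961817741394043)
 coil ((447.4208984375, -343.6356506347656), (48.10090637207031, 37.60845947265625), 25.54561424255371) 161
 nut (array([ 451.8, -341.5]), 9.3, 41, np.float64(96.3))
```

{"method": "arm_command", "body": {"increments": [[[0,0,0],[-9,24,-40],0],[[0,0,0],[-18,48,-80],0],[[0,0,0],[-27,73,-120],0],[[0,0,0],[-27,73,-160],0],[[0,0,0],[-27,73,-165],0]]}}

```text
clock: 1.3
position: [553.4, 191.5, 198.6]
ee_rot: [-0.498, 0.505, 0.502, 0.495]
contact_force: [-0.1, 0.2, -0.5]
gripper_width: 85.0
```

```bash
python3 - <<'E'
from h import *
s=readout.read_state(); print(s['position'],R.from_quat(s['ee_rot']).as_matrix().round(4).tolist(),s['contact_force'])
E
```

```text
[553.36662012 191.48058961 198.56955609] [[-0.0143, -0.9999, -0.0001], [-0.006, -0.0, 1.0], [-0.9999, 0.0143, -0.006]] [-0.05576291  0.18204287 -0.48257538]
```

{"method": "arm_command", "body": {"increments": [[[0,0,0],[5,4,0],0],[[0,0,0],[5,4,0],0],[[0,0,0],[5,4,0],0],[[0,0,0],[5,4,0],0],[[0,0,0],[5,4,0],0]]}}

```text
clock: 1.8
position: [558.9, 195.5, 199.8]
ee_rot: [-0.498, 0.504, 0.502, 0.496]
contact_force: [0.1, 0.1, -0.2]
gripper_width: 85.1
```

```bash
python3 - <<'E'
from h import *
s=readout.read_state(); print(s['position'],R.from_quat(s['ee_rot']).as_matrix().round(4).tolist(),s['contact_force'])
E
```

```text
[558.87598523 195.4800096  199.84325505] [[-0.0123, -0.9999, 0.0003], [-0.0047, 0.0004, 1.0], [-0.9999, 0.0123, -0.0047]] [ 0.09168656  0.12150268 -0.2457402 ]
```

{"method": "arm_command", "body": {"increments": [[[0.3,-0.7,0],[0,0,-18],0],[[0.3,-0.7,0],[0,0,-36],0],[[0.3,-0.7,0],[0,0,-54],0],[[0.3,-0.7,0],[0,0,-67],0],[[0.3,-0.7,0],[0,0,-69],0]]}}

```text
clock: 2.3
position: [558.1, 195.0, 129.5]
ee_rot: [-0.499, 0.501, 0.5, 0.499]
contact_force: [-0.6, 0.2, -0.3]
gripper_width: 85.5
```

```bash
python3 - <<'E'
from h import *
s,im,d,c=grab('side'); print(s['position'],R.from_quat(s['ee_rot']).as_matrix()[:,0].round(4),s['contact_force'])
s,iw,d,c=grab('wrist'); cv2.imwrite('pics/g1.png',np.hstack([im[40:340,150:],cv2.resize(iw,(400,300))]))
E
```

```text
[558.10771767 195.00763472 129.47568156] [-2.5e-03 -9.0e-04 -1.0e+00] [-0.62835751  0.23961441 -0.25157066]
```

View pics/g1.png

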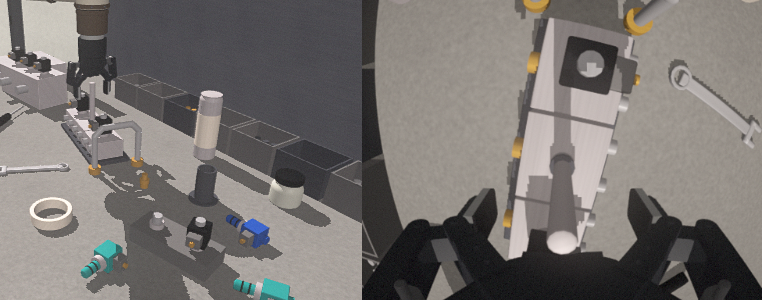

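The gauge is centred between the fingers: the side view has it at (93,95), the wrist view at (560,240). In the side view the valve's connector faces the robot/-y side. Closing.

{"method": "arm_command", "body": {"increments": [[[0,0,0],[0,1,1],0.7],[[0,0,0],[0,1,1],0.9],[[0,0,0],[0,1,1],1],[[0,0,0],[0,1,1],1],[[0,0,0],[0,1,1],1]]}}

```text
clock: 2.9
position: [559.2, 196.5, 132.5]
ee_rot: [-0.5, 0.5, 0.5, 0.5]
contact_force: [0.2, 0.8, 1.4]
gripper_width: 14.6
```

{"method": "arm_command", "body": {"increments": [[[0,0,0],[0,0,0],1],[[0,0,0],[0,0,0],1],[[0,0,0],[0,0,4],1],[[0,0,0],[0,0,10],1],[[0,0,0],[0,0,14],1]]}}

```text
clock: 3.4
position: [559.4, 196.6, 147.1]
ee_rot: [-0.5, 0.5, 0.5, 0.5]
contact_force: [0.6, 0.3, -0.9]
gripper_width: 14.6
```

{"method": "arm_command", "body": {"increments": [[[0,0,0],[0,0,20],1],[[0,0,0],[0,0,45],1],[[0,0,0],[0,0,75],1],[[0,0,0],[0,0,105],1],[[0,0,0],[0,0,130],1]]}}

```text
clock: 3.9
position: [559.6, 196.7, 279.4]
ee_rot: [-0.5, 0.499, 0.5, 0.501]
contact_force: [0.1, 0.0, -0.7]
gripper_width: 14.3
```

{"method": "arm_command", "body": {"increments": [[[0,0,0],[0,0,8],1],[[0,0,0],[2,-20,10],1],[[0,0,0],[7,-55,12],1],[[0,0,0],[12,-95,12],1],[[0,0,0],[17,-135,12],1]]}}

```text
clock: 4.4
position: [576.1, 60.6, 290.6]
ee_rot: [-0.5, 0.499, 0.5, 0.501]
contact_force: [0.0, 0.4, -0.7]
gripper_width: 14.5
```

{"method": "arm_command", "body": {"increments": [[[0,0,0],[5,-40,0],1],[[0,0,0],[10,-80,0],1],[[0,0,0],[16,-120,0],1],[[0,0,0],[22,-150,0],1],[[0,0,0],[24,-160,0],1]]}}

```text
clock: 4.9
position: [599.8, -102.0, 289.3]
ee_rot: [-0.499, 0.5, 0.5, 0.501]
contact_force: [0.2, 0.0, -1.4]
gripper_width: 14.5
```

```bash
python3 - <<'E'
from omap import *
def sel(P,b,z): return P[(P[:,0]>b[0])&(P[:,0]<b[1])&(P[:,1]>b[2])&(P[:,1]<b[3])&(P[:,2]>z[0])&(P[:,2]<z[1])]
s,im,d,c=grab('wrist'); P=cloud('wrist',s,d,c); np.save('wrist_P.npy',P)
print(s['clock'],s['position'],R.from_quat(s['ee_rot']).as_matrix()[:,0].round(4),s['contact_force'],s['gripper_width'])
q=sel(P.reshape(-1,3),(570,670,-245,-140),(72,86)); print(len(q), cv2.minEnclosingCircle(q[:,:2].astype(np.float32)) if len(q) else 0)
q=sel(P.reshape(-1,3),(570,670,-245,-140),(2.5,7)); print(len(q), cv2.minEnclosingCircle(q[:,:2].astype(np.float32)) if len(q) else 0)
cv2.imwrite('pics/c1.png',im)
E
```

```text
4.9 [ 599.75143114 -102.04971485  289.30578605] [-6.0e-04  1.5e-03 -1.0e+00] [ 0.24260581  0.01324582 -1.44267585] 14.543508758573763
379 ((617.3969116210938, -197.08438110351562), 22.352142333984375)
1029 ((621.141845703125, -192.99560546875), 70.59467315673828)
```

View pics/c1.png

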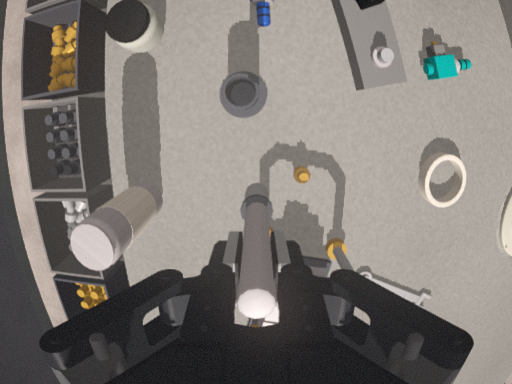

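The gauge hangs upright in the grip (foot at pixel (257,190)). The cup is at (243,94), which measures (617.5,-197) in world coordinates. I'll move over it.

{"method": "arm_command", "body": {"increments": [[[0,0,0],[6,-30,-10],1],[[0,0,0],[12,-60,-30],1],[[0,0,0],[18,-95,-50],1],[[0,0,0],[18,-95,-70],1],[[0,0,0],[18,-95,-76],1]]}}

```text
clock: 5.45
position: [616.3, -196.5, 209.6]
ee_rot: [-0.497, 0.502, 0.502, 0.5]
contact_force: [-1.1, 0.5, -1.8]
gripper_width: 14.7
```

```bash
python3 - <<'E'
from h import *
s,im,d,c=grab('wrist'); P=cloud('wrist',s,d,c)
print(s['clock'],s['position'],R.from_quat(s['ee_rot']).as_matrix()[:,0].round(4),s['contact_force'],s['gripper_width'])
Q=P.reshape(-1,3)
m=(abs(Q[:,0]-617)<14)&(Q[:,1]<-165)&(Q[:,1]>-235)
for a,b in ((95,110),(110,125),(125,140),(140,155)):
    q=Q[m&(Q[:,2]>a)&(Q[:,2]<b)]; print(a,b,len(q),q.min(0).round(1) if len(q) else '',q.max(0).round(1) if len(q) else '')
q=Q[(abs(Q[:,0]-617)<30)&(abs(Q[:,1]+197)<35)&(Q[:,2]>75)&(Q[:,2]<84)]; print(len(q),q.min(0),q.max(0))
s2,i2,d2,c2=grab('side'); Q=cloud('side',s2,d2,c2).reshape(-1,3)
for a,b in ((95,110),(110,125),(125,140),(140,155)):
    q=Q[(abs(Q[:,0]-617)<25)&(abs(Q[:,1]+197)<30)&(Q[:,2]>a)&(Q[:,2]<b)]; print(a,b,len(q),q.min(0).round(1) if len(q) else '',q.max(0).round(1) if len(q) else '')
E
```

```text
5.45 [ 616.30558932 -196.46089098  209.64147648] [-0.0069  0.0031 -1.    ] [-1.07114565  0.52806394 -1.79835466] 14.748431498262786
95 110 41 [ 605.8 -206.6  101.6] [ 624.7 -197.1  109.8]
110 125 101 [ 605.2 -206.7  110.1] [ 624.5 -198.3  124.8]
125 140 102 [ 605.9 -206.9  125.3] [ 624.2 -199.3  138.7]
140 155 382 [ 603.2 -208.9  145.5] [ 626.5 -189.1  155. ]
465 [ 596.02162035 -218.69693964   75.05482413] [ 638.98600325 -180.51980185   82.45885763]
95 110 28 [ 605.4 -206.2  100.4] [ 620.1 -190.5  109.7]
110 125 57 [ 604.  -207.2  110.1] [ 621.5 -190.1  124. ]
125 140 58 [ 604.2 -207.2  125.3] [ 620.3 -189.5  139.7]
140 155 74 [ 602.4 -208.8  140.2] [ 626.7 -184.8  154.9]
```

{"method": "arm_command", "body": {"increments": [[[-0.2,-0.4,0],[2,-1,0],1],[[-0.2,-0.4,0],[2,-1,-15],1],[[-0.2,-0.4,0],[2,-1,-38],1],[[-0.2,-0.4,0],[2,-1,-62],1],[[-0.2,-0.4,0],[2,-1,-78],1]]}}

```text
clock: 6.05
position: [619.7, -195.8, 134.1]
ee_rot: [0.502, -0.499, -0.498, -0.501]
contact_force: [0.6, -1.0, -1.5]
gripper_width: 14.5
```

{"method": "arm_command", "body": {"increments": [[[0,0,0],[0,0,-2],1],[[0,0,0],[0,0,-4],1],[[0,0,0],[0,0,-6],1],[[0,0,0],[0,0,-8],1],[[0,0,0],[0,0,-10],1]]}}

```text
clock: 6.55
position: [620.1, -195.8, 124.9]
ee_rot: [0.502, -0.499, -0.498, -0.501]
contact_force: [0.1, -0.0, -1.1]
gripper_width: 14.1
```

{"method": "arm_command", "body": {"increments": [[[0,0,0],[-1,-1,-1],1],[[0,0,0],[-1,-1,-2],1],[[0,0,0],[-1,-1,-4],1],[[0,0,0],[-1,-1,-5],1],[[0,0,0],[-1,-1,-6],1]]}}

```text
clock: 7.05
position: [619.1, -196.8, 118.7]
ee_rot: [0.502, -0.499, -0.498, -0.501]
contact_force: [0.3, -0.6, -1.8]
gripper_width: 14.3
```

{"method": "arm_command", "body": {"increments": [[[0,0,0],[0,0,-0.5],1],[[0,0,0],[0,0,-1],1],[[0,0,0],[0,0,-1.5],1],[[0,0,0],[0,0,-2],1],[[0,0,0],[0,0,-2],1]]}}

```text
clock: 7.55
position: [619.1, -196.8, 116.7]
ee_rot: [0.502, -0.499, -0.498, -0.501]
contact_force: [0.1, 0.6, 0.1]
gripper_width: 14.6
```

{"method": "arm_command", "body": {"increments": [[[0,0,0],[0,0,-0.5],1],[[0,0,0],[0,0,-1],1],[[0,0,0],[0,0,-1],1],[[0,0,0],[0,0,-1],1],[[0,0,0],[0,0,-1],1]]}}

```text
clock: 8.05
position: [619.3, -197.0, 116.5]
ee_rot: [0.502, -0.499, -0.498, -0.501]
contact_force: [-0.8, -0.8, 5.2]
gripper_width: 14.7
```

Contact at +5 N, so it's on the floor. Releasing.

{"method": "arm_command", "body": {"increments": [[[0,0,0],[0,0,0.5],0.75],[[0,0,0],[0,0,0.5],0.6],[[0,0,0],[0,0,0.5],0.4],[[0,0,0],[0,0,0.5],0.2],[[0,0,0],[0,0,0.5],0]]}}

```text
clock: 8.55
position: [619.3, -197.0, 116.7]
ee_rot: [0.502, -0.499, -0.498, -0.501]
contact_force: [0.6, -0.1, 0.0]
gripper_width: 75.8
```

{"method": "arm_command", "body": {"increments": [[[0,0,0],[0,0,0],0],[[0,0,0],[0,0,20],0],[[0,0,0],[0,0,50],0],[[0,0,0],[0,0,85],0],[[0,0,0],[0,0,120],0]]}}

```text
clock: 9.05
position: [619.0, -196.9, 237.7]
ee_rot: [0.502, -0.499, -0.498, -0.501]
contact_force: [1.3, -0.5, -0.3]
gripper_width: 85.5
```

```bash
python3 - <<'E'
from h import *
s,im,d,c=grab('side'); Q=cloud('side',s,d,c).reshape(-1,3)
print(s['clock'],s['position'],s['contact_force'],s['gripper_width'])
q=Q[(abs(Q[:,0]-617)<40)&(abs(Q[:,1]+197)<45)&(Q[:,2]>85)&(Q[:,2]<175)]
for a in range(85,175,15):
    p=q[(q[:,2]>a)&(q[:,2]<a+15)]; print(a,len(p),p.min(0).round(1) if len(p) else '',p.max(0).round(1) if len(p) else '')
E
```

```text
9.05 [ 619.0238486  -196.94639296  237.71690913] [ 1.33598497 -0.52482209 -0.25402627] 85.49902272199844
85 40 [ 610.8 -205.2   85.4] [ 622.9 -192.1   99.7]
100 47 [ 610.1 -206.   100.3] [ 625.4 -192.2  114.8]
115 44 [ 611.2 -206.2  115.1] [ 623.9 -193.3  129.8]
130 46 [ 609.4 -205.7  130.3] [ 624.1 -191.7  144.7]
145 49 [ 611.3 -205.9  145.2] [ 623.6 -192.7  159.9]
160 33 [ 611.3 -205.7  160.5] [ 626.3 -191.8  168.4]
```

The gauge stands upright in the cup. Now over to the valve.

{"method": "arm_command", "body": {"increments": [[[0,0,0],[-40,-20,10],0],[[0,0,0],[-80,-45,20],0],[[0,0,0],[-120,-70,20],0],[[0,0,0],[-150,-90,20],0],[[0,0,0],[-165,-95,20],0]]}}

```text
clock: 9.6
position: [454.7, -294.4, 266.0]
ee_rot: [0.506, -0.497, -0.493, -0.503]
contact_force: [0.8, 0.3, 0.6]
gripper_width: 85.6
```

```bash
cat > vm.py <<'E'
from h import *
def sel(P,b,z): return P[(P[:,0]>b[0])&(P[:,0]<b[1])&(P[:,1]>b[2])&(P[:,1]<b[3])&(P[:,2]>z[0])&(P[:,2]<z[1])]
def rep(n):
    s,im,d,c=grab(n); Q=cloud(n,s,d,c).reshape(-1,3)
    B=(400,510,-410,-280)
    q=sel(Q,B,(93,102)); nut=cv2.minEnclosingCircle(q[:,:2].astype(np.float32)) if len(q) else 0
    print(n,s['position'],'nut',nut,len(q),np.median(q[:,2]) if len(q) else '')
    for z in ((82,91),(58,82),(74,82)):
        q=sel(Q,B,z)
        if len(q)>5: print(z,len(q),cv2.minAreaRect(q[:,:2].astype(np.float32)),q.mean(0).round(1))
    q=sel(Q,(380,520,-390,-200),(33,40)); print('rack',cv2.minAreaRect(q[:,:2].astype(np.float32)) if len(q) else 0)
    return s,im
E
python3 - <<'E'
from vm import *
s,im=rep('wrist'); cv2.imwrite('pics/v1.png',im); print(s['ee_rot'],s['clock'])
rep('scene');rep('side')
E
```

```text
wrist [ 454.71942578 -294.40787779  266.00475341] nut ((450.3572998046875, -342.6131591796875), 8.577818870544434) 203 96.84047571532946
(82, 91) 853 ((446.29437255859375, -344.4292907714844), (45.5537223815918, 36.27690887451172), 26.744014739990234) [ 450.7 -342.9   86.6]
(58, 82) 426 ((434.68121337890625, -351.9981994628906), (45.750526428222656, 27.637693405151367), 17.88014030456543) [ 425.9 -355.4   78.9]
(74, 82) 385 ((433.72943115234375, -352.26806640625), (37.901222229003906, 27.51935577392578), 17.54958152770996) [ 426.7 -354.8   79.7]
rack ((439.2867126464844, -298.67779541015625), (70.7918472290039, 171.21182250976562), 14.521759033203125)
[ 0.50614725 -0.49707205 -0.49334809 -0.50333091] 9.6
scene [ 453.70181814 -294.17590125  266.07823795] nut ((452.3453369140625, -340.8014221191406), 8.84605598449707) 38 96.14543813969806
(82, 91) 160 ((446.26812744140625, -344.52081298828125), (49.794864654541016, 36.43315124511719), 26.254873275756836) [ 454.7 -343.    86.2]
(58, 82) 188 ((444.31451416015625, -348.5551452636719), (60.381370544433594, 34.957298278808594), 32.017269134
[... 226 characters left out ...]
0078, 172.05126953125), 14.938438415527344)
side [ 455.58548814 -293.71417959  266.06922816] nut ((451.00592041015625, -342.6422119140625), 10.429877281188965) 65 96.53864304451758
(82, 91) 229 ((450.33795166015625, -342.5334167480469), (36.92412567138672, 36.53093719482422), 27.855077743530273) [ 446.2 -346.2   86.5]
(58, 82) 364 ((440.3700256347656, -356.9289245605469), (35.5967903137207, 56.82899856567383), 69.01018524169922) [ 430.1 -357.3   73.3]
(74, 82) 192 ((442.0110168457031, -347.3923645019531), (53.12721633911133, 34.74285125732422), 25.315872192382812) [ 430.2 -355.3   78.9]
rack ((439.541748046875, -298.0116271972656), (73.55071258544922, 171.53126525878906), 14.957938194274902)
```

View pics/v1.png

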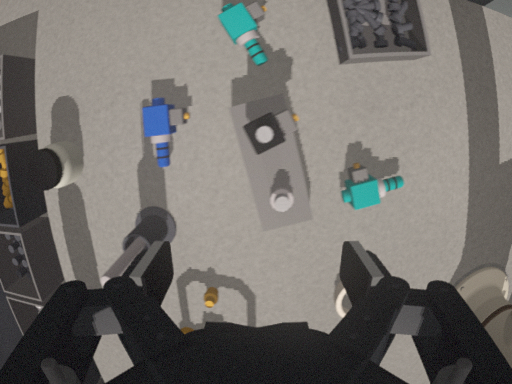

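The valve is at pixel (265,134) with the connector toward (296,118), so valve yaw is about +27°, axis about (450.7,-342.4). The plug is at (282,200). I'll turn -63° and move over it.

{"method": "arm_command", "body": {"increments": [[[0,0,-8],[-1,-10,0],0],[[0,0,-16],[-2,-20,0],0],[[0,0,-24],[-3,-30,0],0],[[0,0,-32],[-4,-40,0],0],[[0,0,-40],[-4,-48,0],0]]}}

```text
clock: 10.25
position: [454.5, -341.1, 265.3]
ee_rot: [-0.305, 0.641, 0.29, 0.642]
contact_force: [-0.2, -0.1, 0.0]
gripper_width: 85.5
```

{"method": "arm_command", "body": {"increments": [[[0,0,-8],[0,0,-20],0],[[0,0,-16],[0,0,-50],0],[[0,0,-21],[0,0,-80],0.1],[[0,0,-23],[0,0,-100],0.2],[[0,0,-23],[0,0,-110],0.2]]}}

```text
clock: 10.75
position: [455.0, -340.0, 152.6]
ee_rot: [-0.171, 0.689, 0.158, 0.686]
contact_force: [0.2, -1.1, -0.3]
gripper_width: 68.2
```

```bash
cat > st.py <<'E'
from h import *
s=readout.read_state(); M=R.from_quat(s['ee_rot']).as_matrix()
print(s['clock'],s['position'].round(1),'approach',M[:,0].round(4),'jawdeg',np.degrees(np.arctan2(M[1,1],M[0,1])).round(2),s['joints'].round(2),s['contact_force'].round(1),s['gripper_width'])
E
python3 st.py; python3 - <<'E'
from vm import *
s,im=rep('wrist'); cv2.imwrite('pics/v2.png',im)
E
```

```text
10.75 [ 455.  -340.   152.6] approach [-7.000e-04 -1.870e-02 -9.998e-01] jawdeg 116.89 [-0.35  0.35 -0.26  0.02 -0.95 -0.77] [ 0.2 -1.1 -0.3] 68.19339921505579
wrist [ 454.99506712 -339.96236283  152.61627494] nut ((450.5493469238281, -342.20458984375), 8.97566032409668) 484 96.81386159005625
(82, 91) 1735 ((450.0567626953125, -342.41326904296875), (35.419776916503906, 36.13580322265625), 26.710533142089844) [ 448.4 -343.4   86.7]
(58, 82) 1097 ((423.9380187988281, -355.7142333984375), (25.06808090209961, 34.73612594604492), 26.964975357055664) [ 425.4 -355.1   77.8]
(74, 82) 905 ((425.2696838378906, -354.84222412109375), (21.667640686035156, 34.53840637207031), 26.572750091552734) [ 426.7 -354.5   79.5]
rack ((439.20391845703125, -298.53570556640625), (71.14106750488281, 170.7749786376953), 14.717824935913086)
```

Valve axis (450.4,-342.3), yaw 26.8°; the jaws match. Correct the tilt and descend.

{"method": "arm_command", "body": {"increments": [[[1,0,0],[-4.6,-2.3,0],0.2],[[1,0,0],[-4.6,-2.3,-5],0.2],[[1,0,0],[-4.6,-2.3,-20],0.2],[[1,0,0],[-4.6,-2.3,-35],0.2],[[1,0,0],[-4.6,-2.3,-40],0.2]]}}

```text
clock: 11.3
position: [449.7, -342.2, 111.5]
ee_rot: [-0.164, 0.688, 0.165, 0.687]
contact_force: [0.8, -0.0, 0.7]
gripper_width: 68.5
```

```bash
python3 st.py
```

```text
11.3 [ 449.7 -342.2  111.5] approach [-2.1e-03 -1.0e-04 -1.0e+00] jawdeg 116.89 [-0.36  0.4  -0.3   0.   -0.87 -0.74] [ 0.8 -0.   0.7] 68.46621033664339
```

{"method": "arm_command", "body": {"increments": [[[0,-0.1,0],[0.7,0,-15],0.2],[[0,-0.1,0],[0.7,0,-30],0.2],[[0,-0.1,0],[0.7,0,-45],0.2],[[0,-0.1,0],[0.7,0,-58],0.2],[[0,-0.1,0],[0.7,0,-63],0.2]]}}

```text
clock: 11.8
position: [450.2, -342.1, 47.7]
ee_rot: [-0.164, 0.688, 0.165, 0.687]
contact_force: [-0.6, 0.2, 0.3]
gripper_width: 68.1
```

{"method": "arm_command", "body": {"increments": [[[0,0,0],[0,0,0],0.4],[[0,0,0],[0,0,0],0.5],[[0,0,0],[0,0,0],0.7],[[0,0,0],[0,0,0],1],[[0,0,0],[0,0,0],1]]}}

```text
clock: 12.3
position: [450.8, -342.4, 48.6]
ee_rot: [-0.165, 0.688, 0.164, 0.688]
contact_force: [-0.5, 0.8, 3.1]
gripper_width: 35.4
```

```bash
python3 st.py
```

```text
12.3 [ 450.8 -342.4   48.6] approach [ 4.e-04 -5.e-04 -1.e+00] jawdeg 116.9 [-0.36  0.48 -0.36  0.   -0.73 -0.74] [-0.5  0.8  3.1] 35.381994995723424
```

{"method": "arm_command", "body": {"increments": [[[0,0,0],[0,0,0],1],[[0,0,0],[0,0,4],1],[[0,0,0],[0,0,12],1],[[0,0,0],[0,0,22],1],[[0,0,0],[0,0,35],1]]}}

```text
clock: 12.8
position: [450.4, -342.2, 84.1]
ee_rot: [-0.164, 0.688, 0.164, 0.688]
contact_force: [-0.1, -0.5, -3.2]
gripper_width: 35.2
```

{"method": "arm_command", "body": {"increments": [[[0,0,0],[0,0,20],1],[[0,0,0],[0,0,50],1],[[0,0,0],[0,0,85],1],[[0,0,0],[0,0,120],1],[[0,0,0],[0,0,150],1]]}}

```text
clock: 13.3
position: [450.4, -342.3, 237.4]
ee_rot: [-0.165, 0.687, 0.164, 0.688]
contact_force: [1.0, 0.4, -3.2]
gripper_width: 35.0
```

```bash
python3 st.py; python3 - <<'E'
from h import *
s,im,d,c=grab('side'); s,iw,d,c=grab('wrist'); cv2.imwrite('pics/l1.png',np.hstack([im[40:340,150:],cv2.resize(iw,(400,300))]))
E
```

```text
13.3 [ 450.4 -342.3  237.4] approach [ 0.0019 -0.0011 -1.    ] jawdeg 116.9 [-0.36  0.28 -0.13  0.   -1.16 -0.74] [ 1.   0.4 -3.2] 35.04286066871722
```

View pics/l1.png

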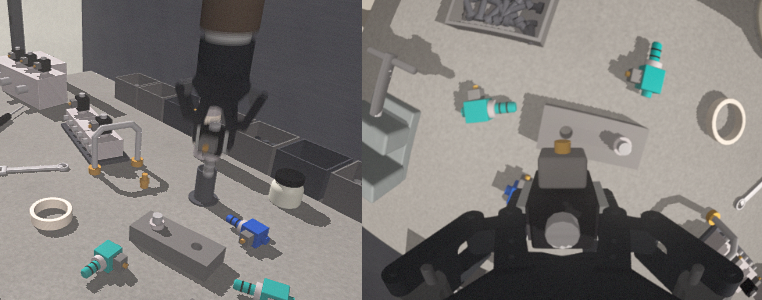

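The valve is held upright and lifted clear. The plug is still in the rack, and the gauge stands in the cup. Now carry it over at height.

{"method": "arm_command", "body": {"increments": [[[0,0,-2],[4,20,0],1],[[0,0,-5],[11,55,0],1],[[0,0,-8],[19,93,0],1],[[0,0,-11],[27,132,0],1],[[0,0,-14],[35,170,0],1]]}}

```text
clock: 13.9
position: [486.9, -172.0, 240.0]
ee_rot: [-0.082, 0.701, 0.076, 0.705]
contact_force: [0.2, -0.3, -2.9]
gripper_width: 35.2
```

{"method": "arm_command", "body": {"increments": [[[0,0,-3],[8,38,0],1],[[0,0,-6],[16,76,0],1],[[0,0,-9],[23,114,0],1],[[0,0,-12],[31,152,0],1],[[0,0,-14],[39,190,0],1]]}}

```text
clock: 14.4
position: [525.1, 19.5, 239.5]
ee_rot: [0.005, 0.706, -0.011, 0.708]
contact_force: [0.4, -0.6, -3.5]
gripper_width: 35.3
```

```bash
python3 st.py
```

```text
14.4 [525.1  19.5 239.5] approach [ 0.0037 -0.009  -1.    ] jawdeg 88.67 [ 0.35  0.21 -0.23  0.01 -1.14 -1.95] [ 0.4 -0.6 -3.5] 35.266114477880606
```

{"method": "arm_command", "body": {"increments": [[[0.2,0,-3],[8,40,0],1],[[0.4,0.1,-6],[16,80,0],1],[[0.5,0.2,-9],[24,120,0],1],[[0.5,0.2,-10.2],[31,158,0],1],[[0.5,0.2,-10.2],[33.6,176.5,0],1]]}}

```text
clock: 14.9
position: [558.4, 198.7, 238.3]
ee_rot: [0.07, 0.704, -0.071, 0.703]
contact_force: [-1.0, -0.8, -3.5]
gripper_width: 35.6
```

```bash
python3 st.py; python3 - <<'E'
from omap import *
def sel(P,b,z): return P[(P[:,0]>b[0])&(P[:,0]<b[1])&(P[:,1]>b[2])&(P[:,1]<b[3])&(P[:,2]>z[0])&(P[:,2]<z[1])]
for n in ('wrist','scene','side'):
    s,im,d,c=grab(n); Q=cloud(n,s,d,c).reshape(-1,3); p=s['position']
    f=lambda q: (cv2.minEnclosingCircle(q[:,:2].astype(np.float32)),len(q)) if len(q)>4 else 0
    for b in ((490,590,60,140),(500,620,230,330)): print(n,'nut',f(sel(Q,b,(117,126))))
    B=(p[0]-60,p[0]+60,p[1]-60,p[1]+60); t=p[2]-46.6
    print(' hvalve cartridge',f(sel(Q,B,(t+2,t+30))),' low',sel(Q,(p[0]-25,p[0]+25,p[1]-25,p[1]+25),(140,400))[:,2].min() if len(sel(Q,B,(140,400))) else '')
    print(' nut',f(sel(Q,(p[0]-18,p[0]+18,p[1]-18,p[1]+18),(t+92,t+99))))
    q=sel(Q,(p[0]-45,p[0]-22,p[1]-30,p[1]+40),(t+57,t+79)); print(' conn',len(q),cv2.minAreaRect(q[:,:2].astype(np.float32)) if len(q)>5 else '')
E
```

```text
14.9 [558.4 198.7 238.3] approach [-2.e-03 -5.e-04 -1.e+00] jawdeg 78.58 [ 0.61  0.33 -0.06 -0.   -1.18 -2.38] [-1.  -0.8 -3.5] 35.61702405273918
wrist nut (((539.3754272460938, 108.20025634765625), 9.599198341369629), 295)
wrist nut (((576.59228515625, 284.08489990234375), 9.255621910095215), 293)
 hvalve cartridge 0  low 238.74869257898882
 nut (((553.5739135742188, 192.30796813964844), 16.337509155273438), 1380)
 conn 2767 ((526.65234375, 202.81121826171875), (27.844846725463867, 19.463300704956055), 89.96805572509766)
scene nut (((540.9139404296875, 108.61675262451172), 8.93778133392334), 26)
scene nut (((577.8140869140625, 285.09356689453125), 9.127021789550781), 23)
 hvalve cartridge (((560.1024780273438, 198.74951171875), 9.113788604736328), 50)  low 190.35222076587638
 nut (((567.646728515625, 205.07032775878906), 12.900726318359375), 11)
 conn 12 ((529.1743774414062, 193.0442352294922), (2.64750337600708, 12.776244163513184), 80.0041732788086)
side nut (((537.3574829101562, 108.52052307128906), 10.601499557495117), 25)
side nut (((573.705322265625, 281.880126953125), 9.023366928100586), 20)
 hvalve cartridge (((558.1743774414062, 193.9342803955078), 8.902058601379395), 60)  low 192.3144168006612
 nut 0
 conn 83 ((527.3525390625, 198.43145751953125), (16.98380470275879, 28.52505111694336), 19.318939208984375)
```

{"method": "arm_command", "body": {"increments": [[[0,-0.1,-0.3],[0.3,-2.3,0],1],[[0,-0.1,-0.3],[0.3,-2.3,-10],1],[[0,-0.1,-0.3],[0.3,-2.3,-30],1],[[0,-0.1,-0.3],[0.3,-2.3,-50],1],[[0,-0.1,-0.3],[0.3,-2.3,-65],1]]}}

```text
clock: 15.55
position: [557.2, 192.5, 171.5]
ee_rot: [0.072, 0.704, -0.074, 0.702]
contact_force: [0.8, -0.1, -3.3]
gripper_width: 35.2
```

```bash
python3 st.py
```

```text
15.55 [557.2 192.5 171.5] approach [-0.0034 -0.0024 -1.    ] jawdeg 78.15 [ 0.61  0.38 -0.17 -0.   -1.03 -2.38] [ 0.8 -0.1 -3.3] 35.15944409531604
```

{"method": "arm_command", "body": {"increments": [[[0.1,-0.2,0.1],[1.5,3.9,0],1],[[0.1,-0.2,0.1],[1.5,3.9,-5],1],[[0.1,-0.2,0.1],[1.5,3.9,-17],1],[[0.1,-0.2,0.1],[1.5,3.9,-28],1],[[0.1,-0.2,0.1],[1.5,3.9,-38],1]]}}

```text
clock: 16.05
position: [558.5, 196.3, 132.6]
ee_rot: [0.072, 0.703, -0.073, 0.703]
contact_force: [0.5, 0.1, -3.4]
gripper_width: 35.3
```

```bash
python3 st.py
```

```text
16.05 [558.5 196.3 132.6] approach [-3.e-04 -6.e-04 -1.e+00] jawdeg 78.24 [ 0.61  0.42 -0.21  0.   -0.95 -2.39] [ 0.5  0.1 -3.4] 35.2592488797688
```

{"method": "arm_command", "body": {"increments": [[[0,0,0],[0,0,-4],1],[[0,0,0],[0,0,-8],1],[[0,0,0],[0,0,-12],1],[[0,0,0],[0,0,-14],1],[[0,0,0],[0,0,-14],1]]}}

```text
clock: 16.55
position: [558.5, 196.3, 118.5]
ee_rot: [0.072, 0.704, -0.073, 0.703]
contact_force: [0.4, 0.7, -3.4]
gripper_width: 35.4
```

```bash
python3 st.py; python3 - <<'E'
from h import *
def sel(P,b,z): return P[(P[:,0]>b[0])&(P[:,0]<b[1])&(P[:,1]>b[2])&(P[:,1]<b[3])&(P[:,2]>z[0])&(P[:,2]<z[1])]
ims=[]
for n in ('scene','side'):
    s,im,d,c=grab(n); P=cloud(n,s,d,c); Q=P.reshape(-1,3)
    q=sel(Q,(530,590,170,225),(69,103)); print(n,len(q),q.min(0).round(1) if len(q) else '',q.max(0).round(1) if len(q) else '')
    for z in ((74,86),(86,102)):
        q=sel(Q,(530,590,165,230),z); print(z,len(q),(q.min(0).round(1),q.max(0).round(1)) if len(q) else '')
    f=c and 192/np.tan(np.radians(c['vfov'])/2); p=R.from_quat(c['rotation']).inv().apply(np.array([558.7,196.4,90])-c['eye'])
    u,v=int(c['cx']+f*p[0]/p[2]),int(c['cy']+f*p[1]/p[2]); ims.append(cv2.resize(im[max(v-50,0):v+50,max(0,u-60):u+60],(400,330)))
g=sel(Q,(570,660,-240,-150),(150,175)); print('gauge',g.min(0),g.max(0))
s,iw,d,c=grab('wrist'); cv2.imwrite('pics/f1.png',np.hstack(ims))
E
```

```text
16.55 [558.5 196.3 118.5] approach [-5.e-04 -8.e-04 -1.e+00] jawdeg 78.24 [ 0.61  0.43 -0.23  0.   -0.91 -2.39] [ 0.4  0.7 -3.4] 35.39884415599189
scene 36 [551.9 185.1  75.3] [569.  198.1 101. ]
(74, 86) 15 (array([555.8, 185.5,  75.3]), array([569. , 195.2,  86. ]))
(86, 102) 21 (array([551.9, 185.1,  86.2]), array([568.9, 198.1, 101. ]))
side 51 [549.2 183.6  73.7] [564.8 197.2 101.4]
(74, 86) 18 (array([549.8, 183.6,  75.1]), array([564. , 197.2,  85.4]))
(86, 102) 32 (array([549.2, 183.6,  86. ]), array([564.8, 195.9, 101.4]))
gauge [ 609.80005535 -205.88530573  150.04119673] [ 626.55411604 -191.76042712  167.58979076]
```

View pics/f1.png

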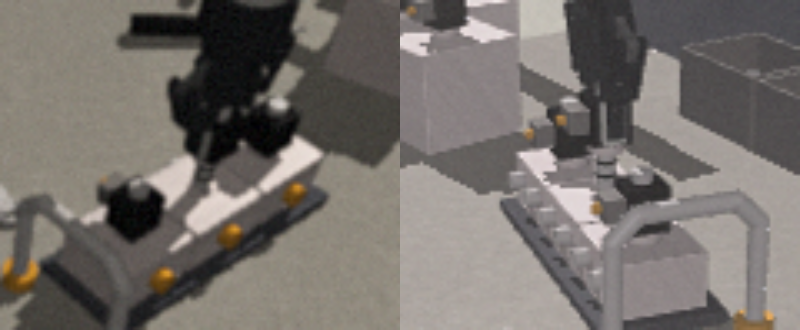

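The valve is over the middle station, upright, with its connector on the same side as the fitted ones. The cartridge points hint at a possible ~2 mm offset in -y, so I'll check with a fixed-radius fit.

```bash
python3 - <<'E'
from h import *
from scipy.optimize import least_squares
def sel(P,b,z): return P[(P[:,0]>b[0])&(P[:,0]<b[1])&(P[:,1]>b[2])&(P[:,1]<b[3])&(P[:,2]>z[0])&(P[:,2]<z[1])]
for n in ('scene','side'):
    A=[];N=[[],[]]
    for k in range(3):
        s,im,d,c=grab(n); Q=cloud(n,s,d,c).reshape(-1,3); A.append(sel(Q,(535,585,170,222),(75,102)))
        for i,b in enumerate(((490,590,60,140),(500,620,230,330))): N[i].append(sel(Q,b,(114,125)))
    def fit(q,x0,r=9):
        f=least_squares(lambda x:np.hypot(q[:,0]-x[0],q[:,1]-x[1])-r,x0,loss='soft_l1'); return f.x.round(2),len(q),np.abs(f.fun).mean().round(2)
    A=np.vstack(A); lo,hi=A[A[:,2]<88],A[A[:,2]>=88]
    print(n,'cart',fit(A,(558,196)),'lo',fit(lo,(558,196)),'hi',fit(hi,(558,196)))
    m=[]
    for q in N:
        q=np.vstack(q); w=q[q[:,2]<120.5]; t=q[q[:,2]>121]; c0=cv2.minEnclosingCircle(t[:,:2].astype(np.float32))[0]; g=t.mean(0)[:2]
        m.append([c0,g,fit(w,c0)[0]]); print('  nut enc',np.round(c0,1),'mean',g.round(1),'fit',fit(w,c0))
    m=np.array(m); print('  mids',m.mean(0).round(1).tolist())
E
```

```text
scene cart (array([559.63, 196.77]), 108, np.float64(0.78)) lo (array([559.79, 196.99]), 55, np.float64(0.78)) hi (array([559.41, 196.56]), 53, np.float64(0.72))
  nut enc [540.9 108.6] mean [540.4 108.6] fit (array([540.48, 108.73]), 55, np.float64(3.56))
  nut enc [576.7 284.7] mean [577.1 284.6] fit (array([577.74, 285.14]), 57, np.float64(3.45))
  mids [[558.8, 196.6], [558.8, 196.6], [559.1, 196.9]]
side cart (array([559.69, 195.48]), 149, np.float64(1.35)) lo (array([559.69, 195.75]), 62, np.float64(1.54)) hi (array([559.67, 195.36]), 87, np.float64(1.21))
  nut enc [541.  106.9] mean [539.2 106.4] fit (array([540.97, 107.99]), 49, np.float64(2.18))
  nut enc [576.7 285.2] mean [575.6 284.3] fit (array([563.36, 289.41]), 2, np.float64(0.72))
  mids [[558.8, 196.1], [557.4, 195.3], [552.2, 198.7]]
```

The cartridge axis agrees with the cavity centre to about 1 mm in both cameras. Handing in.

```bash
python3 st.py; python3 -c "
from h import *
print(arm.job_done())"
```

```text
17.0 [558.6 196.3 118.8] approach [-1.e-04 -5.e-04 -1.e+00] jawdeg 78.24 [ 0.61  0.43 -0.23  0.   -0.91 -2.39] [-0.8 -0.1 -3.5] 35.70730018167389
the job is handed in; nothing more can be done
None
```

The job is handed in, at about 17 s on the clock. The gauge stands in the tool cup, plug end down. The black valve is held upright over the open cavity, which was the middle station.

- **Gauge:** I lowered it until I felt about 5 N at the cup floor, then let go. Afterwards it measured upright, with its top at about 166–168 mm. It still measured the same at the end.
- **Valve position:** The cartridge axis is within about 1 mm of the cavity centre, with its tip about 10 mm above the mouth. That tip height is worked out from the tool height; the lowest cartridge points seen by the cameras were at 74–75 mm, against the 62 mm mouth. The tilt is under 0.1°.
- **Valve turn:** The connector faces the same side as the fitted valves, within about 0.5° of their measured yaw.
- **Contact:** The tool reads only about 3.5 N, which is the valve's own weight, and the gripper is closed on it at about 35 mm. Every reading between moves during the carry over the pipe stayed at that weight, so nothing suggested a touch.
- **Plug and fitting:** I did not go near either. The last picture showing them was taken just after the valve was lifted: the plug was in the rack and the fitting on the bench. I did not check them again.

One check first disagreed: a rough edge reading of the cartridge suggested an offset of about 2.5 mm in -y. The fixed-radius fit that followed did not confirm it. In that fit, one side-camera reading of a fitted valve's nut had only 2 points, so I ignored it.

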